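Hover the guide plate over the dowelling jig

ROBOT

A 6-joint arm with a two-finger parallel gripper is mounted at the origin on the work surface. World frame = base frame: x ahead of the robot, y to its left, z up, the work surface at z = 0. Lengths are in m, angles in degrees, forces in N, time in s.
With the tool pointing down it reaches from about 0.25 to 0.725 m from the base axis. Payload 9.7 kg.
Tool frame: the origin (TCP) lies at the very end of the fingers, on their centre line; the grasp point (between the pads) lies 19 mm behind it; z points along the fingers, y is the direction in which the jaws open and shut (so a half turn about z gives the same grasp; the last joint's range is limited). The gripper opens to 85 mm and grips with 20 to 120 N. Pads are 22 mm wide; open, the fingers measure 114 mm over their backs; the gripper's body (76 mm by 85 mm) begins 54 mm behind the grasp point. The pads swing forward as they close: fully open they stand 13 mm farther back than shut.
Start: joints at [70.245, 4.979, 10.078, 95.1, 0, 90], TCP at [0.186, 0.518, 0.231] pointing down, gripper open.
Joint ranges: [-179.16, 179.16], [-48.56, 103.87], [-65.8, 70.77], [-126.05, 130.52], [-82.76, 87.17], [-180, 180]. Speed limits (degrees/s): [127.2, 127.2, 147.25, 180, 180, 180].

INTERFACE

Orientations are given as [roll, pitch, yaw] about the fixed x, y, z axes, in that order (R = Rz(yaw) Ry(pitch) Rx(roll)).
In Python, from workcell import bot gives the robot as it stands.
- The arm moves only by the shell command python3 -m pendant 'ROWS' [FORCE]. ROWS is JSON, a list that holds one entry, the list of rows, each a list of 7 numbers: the shift along the tool's x, y, z in cm, then the turn, a rotation vector about the tool's x, y, z in rad, then the opening in per cent of the stroke, from 0 (shut) to 100 (fully open). In form: [[[dx, dy, dz, ax, ay, az, gripper], ...]]. A call has 1 to 5 rows; each row shifts and turns the pose as measured when the row begins, along the tool's axes as they then stand; what a row does not reach is not made up. A row lasts 1/12 s, in which the tool goes at most 41.7 mm and 7.16 degrees, less where a joint would pass 70% of its speed; a pose out of reach is approached as far as the arm can. A call with a gripper value outside its range is refused whole. The fingers move at their own pace and stop on an object; FORCE is the grip in N (left out, the last holds). Time passes only in rows, so rows that do not move let the fingers close. It gives the time, the measured TCP pose, the force and the opening at its end, in the units of the state.
- bot.get_obs(): the state, without advancing time (a new reading comes with each control period).
- bot.camera(name): name is "scene" or "top"; returns the picture (400x640x3 uint8, red, green, blue); there is no depth.
- bot.get_calibration(name): a dict with "intrinsics" (3x3 intrinsics, pixels), "pose" (4x4, takes a point from camera to world coordinates). Camera axes: x right, y down, z forward; pixel columns grow to the right and rows downward; lengths in m; the calibration is good to about 2 mm. A picture is of the moment at which its call begins. get_calibration takes no time and is no camera call.
- bot.job_done(): hands the job in, once; it reports no verdict.
Trained networks look in the newest picture that a camera, given by its name, has taken for a name from the list of things; names that differ only in an ending like _2 or _b are one class to them, and where a whole thing is asked for, a point or a joint stands for the part that bears it (a point fixed in the world has none). Each returns a list of dicts, best first, with "confidence" (0 to 1); they miss things now and then, are a little off and sometimes report something else, mostly with a low value. They report only what shows in the picture. A call takes as long as a camera call. They do not tell look-alikes from the thing itself.
- bot.masks_of(camera, thing): "pixels" (400x640 bool, what is visible of it) and "extent" ([left, top, right, bottom] in pixels, round what is visible of it).
- bot.mark_of(camera, thing): "uv" ([column, row] in pixels: a listed point, or the origin of a listed thing).
The state is a dict: "time": time; "q": joint angles; "qd": joint speeds; "joint_efforts": joint torques, N m; "ee_pos": TCP position; "tcp_rot": TCP orientation; "wrist_force": force on the tool from outside, world axes, zero at the start; "torque": the same for the moment, N m; "opening": finger opening in m.
Only numpy, scipy, OpenCV 4.12 (cv2) and the standard library are available. Lean on these libraries where they do the work, as an engineer would, in place of code of your own. Each camera call takes 0.05 s, during which the arm holds its last target. There are 200 camera calls.

TASK

Slide the wooden jig block along the bench, without lifting it, until its long side sits flush against the dark wooden bench stop. Then pick up the aluminium three-hole plate by its black grip and finish while still holding it level and still about 15 mm above the block, not touching it, each of its three holes centred over the matching brass threaded hole, ready for the screws: do not set it down or let go. Leave the brass two-hole plate and the other things on the bench where they are.

Things in the scene. Friction and masses are not known exactly. Their poses are not given: they have to be found in the camera images.
- stop: Bench stop fixed to the bench: a dark wooden strip 200 mm long (its x), 20 mm thick (its y), 25 mm high, with two brass dogs (19 mm across, 33 mm high) behind it on its -y side, reaching to y = -29 mm. Origin: centre of the strip's underside, at bench level; z up. The block belongs against the +y face, which lies at y = +10 mm. Its place varies, and its x axis is turned up to 0.2 rad from world x.
- block: Loose brown hardwood block, 120 mm long (its x), 90 mm wide (its y), 40 mm high, 0.3 to 0.65 kg, too wide to grip. Origin: centre of its underside; z up. Three threaded holes with brass rims in its top. It starts on the +y side of the stop, 55 to 135 mm clear, within 0.2 rad of parallel, its -y long side towards the stop. Flush against it, its origin is at y = +55 mm in the stop's frame.
- block_hole0 (a point): Threaded hole 0 of the block, at its mouth in the top face: block frame (-42, 28, 40) mm. Bore 10 mm, brass rim about 15 mm across. Axes as the block's.
- block_hole1 (a point): Threaded hole 1 of the block, at its mouth in the top face: block frame (-42, -28, 40) mm. Bore 10 mm, brass rim about 15 mm across. Axes as the block's.
- block_hole2 (a point): Threaded hole 2 of the block, at its mouth in the top face: block frame (42, 0, 40) mm. Bore 10 mm, brass rim about 15 mm across. Axes as the block's.
- plate: Aluminium plate, loose on the bench, 110 mm (its x) by 80 mm (its y) by 6 mm thick, about 0.2 kg, with three 12 mm through holes in the same triangle as the block's, and a black grip standing on its middle. Origin: centre of its underside; z up. It is found at the right of the bench, flat, its x axis turned up to 0.8 rad either way from world x; the spare brass plate lies beside it, and either may be the nearer.
- plate_grip (a point): Middle of the plate's black grip, 30 mm above the plate's underside, over the plate's centre (half-way up the grip, which spans 6 to 50 mm above the underside). The grip is an upright bar 22 mm wide along the plate's x (take it across this) and 56 mm long along the plate's y. Axes as the plate's.
- plate_hole0 (a point): Hole 0 of the aluminium plate, at its underside: plate frame (-42, 28, 0) mm, 12 mm across; belongs over hole 0 of the block. Axes as the plate's.
- plate_hole1 (a point): Hole 1 of the aluminium plate, at its underside: plate frame (-42, -28, 0) mm, 12 mm across; belongs over hole 1 of the block. Axes as the plate's.
- plate_hole2 (a point): Hole 2 of the aluminium plate, at its underside: plate frame (42, 0, 0) mm, 12 mm across; belongs over hole 2 of the block. Axes as the plate's.
- spare: Bystander: spare plate of brass colour with two holes and a red grip, otherwise sized as the aluminium plate. Origin: centre of its underside.
- chisel: Bystander: chisel with wooden handle, 230 mm long, 26 mm high, lying along x between the stop and the plates. Origin: underside at the handle's front end.
- mallet: Bystander: wooden mallet lying down, head 65 x 120 x 60 mm, handle 190 mm. Origin: underside of the head.
- glue: Bystander: yellow glue bottle, 56 mm across, 140 mm high. Origin: centre of its underside.
- wax: Bystander: green wax tin, 76 mm across, 50 mm high. Origin: centre of its underside.
- offcut: Bystander: flat wooden offcut 50 x 130 x 22 mm. Origin: centre of its underside.
There are look-alikes about, which are no part of the job. What is shaped like the plate but blue, pink or purple is not meant.

How it is judged:
By the outcome, as a careful person would: the job done as asked, in the order asked, and still so for the second after the job is handed in, while the arm keeps its last pose, push and grip.
It also fails if it takes over 64 s, if anything falls off the work surface, if the arm or the gripper's body presses on something with over 40 N, if the wrist force passes 120 N, or if a joint passes its speed limit or range.

## Working session

There is one attempt and no reset: what is moved stays moved. The work goes in short steps, Python scripts to look and compute and a shell command to move; the robot and the scene stay as the last step left them, time stands still between calls to the robot, and variables do not carry over. Pictures are saved under pics/ and viewed, about 8 in all and at most 12, crops included, and the job is handed in when it is done.

```bash
ls; mkdir -p pics
python3 - <<'E'
from workcell import bot
import cv2,numpy as np
np.set_printoptions(precision=4,suppress=True)
for c in("scene","top"):
    im=bot.camera(c); cv2.imwrite(f"pics/{c}0.png",im[:,:,::-1])
    k=bot.get_calibration(c); print(c,k["intrinsics"],k["pose"])
    for n in["stop","block","block_hole0","block_hole1","block_hole2","plate","plate_grip","plate_hole0","plate_hole1","plate_hole2","spare","chisel","mallet","glue","wax","offcut"]:
        print(n,[(np.round(d["uv"],1).tolist(),round(d["confidence"],2)) for d in bot.mark_of(c,n)])
print(bot.get_obs())
E
```

```text
pics
scene [[433.2401   0.     321.9771]
 [  0.     433.2401 195.8873]
 [  0.       0.       1.    ]] [[-0.8749  0.4157 -0.2484  0.8642]
 [ 0.4841  0.7393 -0.468   0.6331]
 [-0.0109 -0.5297 -0.8481  1.2228]
 [ 0.      0.      0.      1.    ]]
stop [([313.0, 210.3], 0.9), ([242.4, 225.7], 0.21)]
block [([335.9, 257.2], 0.8)]
block_hole0 [([340.6, 240.6], 0.94), ([351.4, 254.4], 0.72), ([326.1, 261.4], 0.67)]
block_hole1 [([340.6, 240.6], 0.94), ([351.4, 254.4], 0.72), ([326.1, 261.4], 0.67)]
block_hole2 [([340.6, 240.6], 0.94), ([351.4, 254.4], 0.72), ([326.1, 261.4], 0.67)]
plate [([272.4, 263.1], 0.79), ([332.8, 98.5], 0.72), ([347.0, 150.8], 0.68), ([384.0, 221.7], 0.59), ([300.9, 134.4], 0.56)]
plate_grip [([389.8, 223.9], 0.95), ([348.7, 144.8], 0.78), ([333.3, 95.3], 0.69), ([300.9, 127.8], 0.6), ([270.0, 251.3], 0.58)]
plate_hole0 [([292.3, 262.4], 0.89), ([293.8, 144.9], 0.83), ([359.4, 161.2], 0.82), ([368.7, 229.1], 0.82), ([347.3, 106.4], 0.79), ([373.4, 214.7], 0.76), ([350.9, 142.1], 0.75), ([261.4, 250.0], 0.74), ([300.2, 121.8], 0.72), ([339.4, 158.3], 0.72), ([401.1, 2
[... 3170 characters left out ...]
0.4)]
spare [([395.8, 180.6], 0.95), ([425.2, 239.8], 0.34)]
chisel [([352.5, 199.6], 0.89), ([266.7, 192.5], 0.7)]
mallet [([174.6, 170.1], 0.72)]
glue [([466.2, 190.0], 0.81)]
wax [([336.4, 134.8], 0.96)]
offcut [([170.4, 226.8], 0.62)]
{'time': 1.7, 'q': array([70.2426,  4.9787, 10.0758, 95.099 ,  0.0007, 90.0022]), 'qd': array([ 0.0662, -0.0448,  0.029 ,  0.0172, -0.0357, -0.0178]), 'joint_efforts': array([ -0.0024, -52.0095,  46.4856,   0.0016,  -0.0002,   0.    ]), 'ee_pos': array([0.1859, 0.5176, 0.2313]), 'tcp_rot': array([-179.9981,   -0.0007,  160.2404]), 'wrist_force': array([-0.3547,  1.1177, -0.3311]), 'torque': array([-0.0159,  0.0088,  0.0238]), 'opening': 0.08535868049309955}
```

View pics/scene0.png

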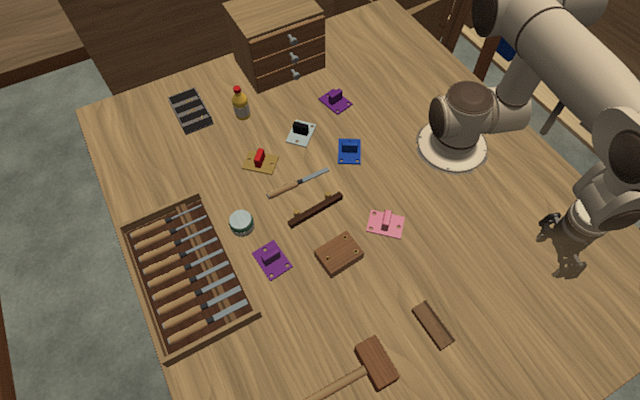

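View pics/top0.png

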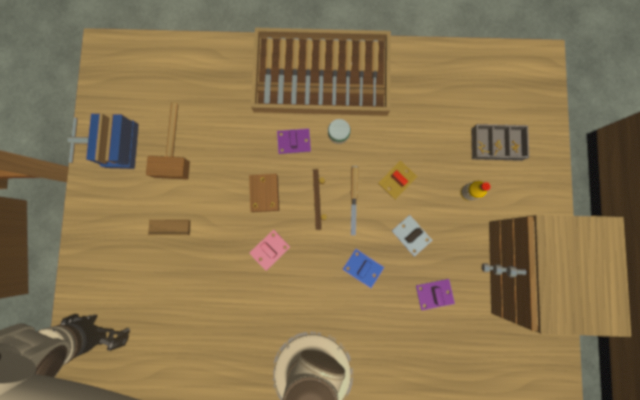

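The scene view shows the aluminium plate with the black grip at (301,133) and the block at (338,253). The stop is at (316,209). In the top view these are at (412,236), (264,193) and (318,199).

Possible mix-ups for the plate, in top pixels: pink (269,250), blue (363,268), purple (294,141) and (435,294), and brass with red grip (397,180). The aluminium one is at (412,236).

```bash
cat > h.py <<'E'
from workcell import bot
import cv2,numpy as np
from scipy.optimize import minimize,least_squares
np.set_printoptions(precision=4,suppress=True)
CAL={c:bot.get_calibration(c) for c in("scene","top")}
def proj(c,P):
    T=np.linalg.inv(CAL[c]["pose"]); p=(np.atleast_2d(P)@T[:3,:3].T+T[:3,3])@CAL[c]["intrinsics"].T
    return p[:,:2]/p[:,2:]
def back(c,uv,z):
    K,T=CAL[c]["intrinsics"],CAL[c]["pose"]; d=T[:3,:3]@np.linalg.solve(K,[*uv,1]); o=T[:3,3]
    return o+d*(z-o[2])/d[2]
def place(s,P,z=0):
    c_,s_=np.cos(s[2]),np.sin(s[2]); P=np.asarray(P,float)
    return np.c_[P[:,0]*c_-P[:,1]*s_+s[0],P[:,0]*s_+P[:,1]*c_+s[1],P[:,2]+z]
def box(x0,x1,y0,y1,z0,z1): return np.array([[x,y,z] for x in(x0,x1) for y in(y0,y1) for z in(z0,z1)])/1e3
HB=np.array([[-42,28,40],[-42,-28,40],[42,0,40]])/1e3
HP=np.array([[-42,28,6],[-42,-28,6],[42,0,6]])/1e3
SHAPE=dict(block=[box(-60,60,-45,45,0,40)],stop=[box(-100,100,-10,10,0,25)])
def mask(c,n,near):
    bot.camera(c); m=[d for d in bot.masks_of(c,n)]
    m.sort(key=lambda d:np.hypot(*(np.argwhere(d["pixels"]).mean(0)[::-1]-near)))
    return m[0]["pixels"]
def fitmask(n,ms,s0):
    S=4
    def render(c,s):
        im=np.zeros((400*S,640*S),np.uint8)
        for b in SHAPE[n]:
            h=cv2.convexHull(((proj(c,place(s,b))+.5)*S*16).astype(np.int32)); cv2.fillConvexPoly(im,h,255,shift=4)
        return cv2.resize(im,(640,400),interpolation=cv2.INTER_AREA)/255.
    f=lambda p:sum(np.abs(render(c,np.array([p[0],p[1],p[2]/5]))-m).sum() for c,m in ms.items())
    p0=np.array([s0[0],s0[1],s0[2]*5])
    r=minimize(f,p0,method="Nelder-Mead",options=dict(initial_simplex=p0+np.vstack([np.zeros(3),np.diag([.015,.015,.4])]),xatol=1e-4,fatol=.01))
    return np.array([r.x[0],r.x[1],r.x[2]/5]),r.fun
def fitpts(H,obs,s0,z=0):
    """obs: {cam: candidate uv Nx2}; nearest within 8px, then refined"""
    s=np.array(s0,float)
    for lim in(14,6,5):
        pr=[]
        for c,u in obs.items():
            P=proj(c,place(s,H,z))
            for i,p in enumerate(P):
                d=np.hypot(*(u-p).T); j=d.argmin()
                if d[j]<lim: pr.append((c,i,u[j]))
        g=lambda q:np.concatenate([proj(c,place(q,H[i:i+1],z))[0]-u for c,i,u in pr])
        s=least_squares(g,s,x_scale=[.01,.01,.1],loss="soft_l1").x
    return s,len(pr),np.round(g(s),1)
def marks(c,n): return np.array([d["uv"] for d in bot.mark_of(c,n)])
E
cat > a.py <<'E'
from h import *
ms={c:mask(c,"stop",p) for c,p in(("scene",(316,209)),("top",(318,199)))}
st=back("top",(318,199),.02)
print("stop",fitmask("stop",ms,[st[0],st[1],0]),[fitmask("stop",{c:ms[c]},[st[0],st[1],0])[0] for c in ms])
mb={c:mask(c,"block",p) for c,p in(("scene",(339,253)),("top",(264,193)))}
b=back("top",(264,193),.04)
fb=fitmask("block",mb,[b[0],b[1],0]);print("block",fb)
o={"scene":marks("scene","block_hole0"),"top":marks("top","block_hole0")}
print("block holes",fitpts(HB,o,fb[0]))
p=back("top",(412,236),.006)
o={"scene":marks("scene","plate_hole0"),"top":marks("top","plate_hole0")}
for y in(-.8,-.4,0,.4,.8): print("plate",fitpts(HP,o,[p[0],p[1],y]))
im=bot.camera("top")
a=cv2.resize(im[200:275,375:455],None,fx=5,fy=5,interpolation=cv2.INTER_CUBIC)
s=bot.camera("scene")
a2=cv2.resize(s[110:155,270:335],None,fx=6,fy=6,interpolation=cv2.INTER_CUBIC)
H=max(a.shape[0],a2.shape[0]);o=np.zeros((H,a.shape[1]+a2.shape[1],3),np.uint8);o[:a.shape[0],:a.shape[1]]=a;o[:a2.shape[0],a.shape[1]:]=a2
cv2.imwrite("pics/crop1.png",o[:,:,::-1])
for n in("chisel","wax","spare"):
    print(n,back("top",marks("top",n)[0],0))
E
python3 a.py
```

```text
stop (array([ 0.5541, -0.001 ,  0.0842]), np.float64(312.47058823529414)) [array([ 0.5541, -0.0031,  0.0824]), array([0.5543, 0.0025, 0.0836])]
block (array([0.57  , 0.1747, 0.1001]), np.float64(152.47450980392156))
block holes (array([0.5709, 0.1773, 0.013 ]), 5, array([ 1. , -1.4, -0.8,  1.4,  0.1,  1. , -2.9,  0.1,  2.4, -1.8]))
plate (array([ 0.4318, -0.3421, -1.2647]), 3, array([ 2.1,  2.2, -4.2, -0.8,  0.2,  0.1]))
plate (array([ 0.4384, -0.2865, -0.026 ]), 4, array([ 1. ,  2. , -0.3, -3.8,  1. , -0.8, -0.7,  0.3]))
plate (array([ 0.4384, -0.2865, -0.026 ]), 4, array([ 1. ,  2. , -0.3, -3.8,  1. , -0.8, -0.7,  0.3]))
plate (array([ 0.4481, -0.3113,  0.672 ]), 6, array([ 0.2,  1.9,  1.5,  2. , -0.1, -3.3,  1.7, -1.5,  1.3,  0.3, -1.5,
        0.1]))
plate (array([ 0.4481, -0.3113,  0.672 ]), 6, array([ 0.2,  1.9,  1.5,  2. , -0.1, -3.3,  1.7, -1.5,  1.3,  0.3, -1.5,
        0.1]))
chisel [ 0.566  -0.1261  0.    ]
wax [ 0.7809 -0.0617  0.    ]
spare [ 0.617  -0.2717  0.    ]
```

View pics/crop1.png

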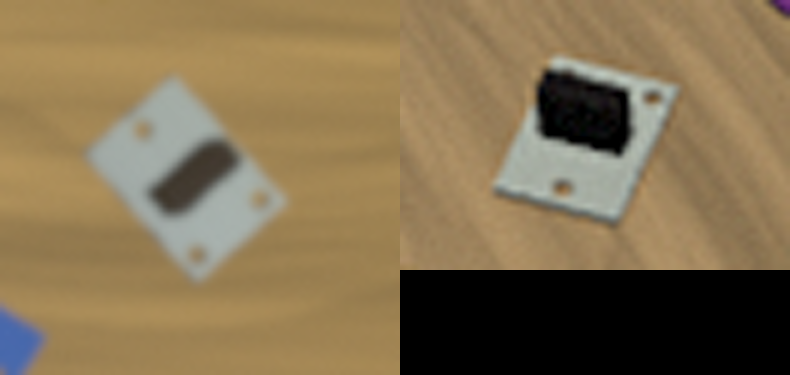

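The crop shows the chosen plate: aluminium with a black grip and three holes, at top px (403,225), (427,239) and (414,251). Its yaw is about 0.7. Next I'll refine the plate and stop fits and plan the approach behind the block.

```bash
cat >> h.py <<'E'
from scipy.spatial.transform import Rotation as Ro
SHAPE["stop2"]=SHAPE["stop"]
SHAPE["plate"]=[box(-55,55,-40,40,0,6),box(-11,11,-28,28,6,50)]
def plan(xyz,yaw,n=None,g=100,pos0=None):
    o=bot.get_obs(); p=o["ee_pos"]; R0=Ro.from_euler("xyz",o["tcp_rot"],degrees=True); Rt=Ro.from_euler("xyz",[180,0,yaw],degrees=True)
    v=(R0.inv()*Rt).as_rotvec(); d=np.array(xyz)-p
    n=n or int(np.ceil(max(np.linalg.norm(d)/.040,np.linalg.norm(v)/np.radians(7)))) or 1
    print("t",o["time"],"n",n,"d mm",np.round(d*1e3,1),"ang",np.degrees(v).round(2))
    for i in range(n):
        R=R0*Ro.from_rotvec(v*i/n); q=R.inv().apply(d/n)*100
        print([*np.round(q,2).tolist(),*np.round(v/n,3).tolist(),g])
E
python3 - <<'E'
from h import *
ms={c:mask(c,"plate",p) for c,p in(("scene",(301,134)),("top",(412,236)))}
print("plate",fitmask("plate",ms,[.446,-.308,.7]),[fitmask("plate",{c:ms[c]},[.446,-.308,.7])[0] for c in ms])
u=np.array([[403.1,225.1],[427.1,239.5],[414.3,250.9]])
print(fitpts(HP,{"top":u},[.446,-.308,.7]))
b=[.570,.176,.1]
w=place(b,[[0,.085,0]])[0]; print(w)
plan([w[0],w[1],.08],95)
E
```

```text
plate (array([ 0.4449, -0.3131,  0.7513]), np.float64(159.90588235294118)) [array([ 0.4439, -0.3174,  0.7514]), array([ 0.4465, -0.3116,  0.7499])]
(array([ 0.4434, -0.3128,  0.7348]), 3, array([-0.1, -0.3, -0.2, -0.1,  0.3,  0.4]))
[0.5615 0.2606 0.    ]
t 2.75 n 12 d mm [ 375.6 -257.  -151.3] ang [ 0.   -0.   65.25]
[-3.67, -0.96, 1.26, 0.0, -0.0, 0.095, 100]
[-3.74, -0.61, 1.26, 0.0, -0.0, 0.095, 100]
[-3.78, -0.25, 1.26, 0.0, -0.0, 0.095, 100]
[-3.79, 0.11, 1.26, 0.0, -0.0, 0.095, 100]
[-3.76, 0.47, 1.26, 0.0, -0.0, 0.095, 100]
[-3.7, 0.82, 1.26, 0.0, -0.0, 0.095, 100]
[-3.61, 1.17, 1.26, 0.0, -0.0, 0.095, 100]
[-3.48, 1.51, 1.26, 0.0, -0.0, 0.095, 100]
[-3.32, 1.83, 1.26, 0.0, -0.0, 0.095, 100]
[-3.13, 2.14, 1.26, 0.0, -0.0, 0.095, 100]
[-2.92, 2.42, 1.26, 0.0, -0.0, 0.095, 100]
[-2.67, 2.69, 1.26, 0.0, -0.0, 0.095, 100]
```

```bash
python3 -m pendant '[[[-3.7,-1,1.0,0,0,0.095,100],[-3.7,-0.6,1.0,0,0,0.095,100],[-3.8,-0.25,1.0,0,0,0.095,100],[-3.8,0.1,1.0,0,0,0.095,100],[-3.8,0.5,1.0,0,0,0.095,100]]]'
python3 -m pendant '[[[-3.7,0.8,1.3,0,0,0.095,100],[-3.6,1.2,1.3,0,0,0.095,100],[-3.5,1.5,1.3,0,0,0.095,100],[-3.3,1.8,1.3,0,0,0.095,100],[-3.1,2.1,1.3,0,0,0.095,100]]]'
python3 -c "
from h import *
plan([.5615,.2606,.08],95)"
```

```text
time: 3.17
ee_pos: [0.3426, 0.4112, 0.1811]
tcp_rot: [179.8, -0.2, 132.8]
wrist_force: [0.2, 1.1, -1.0]
opening: 0.0851
time: 3.58
ee_pos: [0.5035, 0.296, 0.1146]
tcp_rot: [179.7, -0.4, 104.2]
wrist_force: [0.6, 0.6, 0.9]
opening: 0.0853
t 3.5833 n 2 d mm [ 58.  -35.4 -34.6] ang [ 0.31 -0.41  9.17]
[-2.44, 2.37, 1.73, 0.003, -0.004, 0.08, 100]
[-2.23, 2.56, 1.73, 0.003, -0.004, 0.08, 100]
```

```bash
python3 -m pendant '[[[-2.4,2.4,1.6,0.003,-0.004,0.08,100],[-2.2,2.6,1.6,0.003,-0.004,0.08,100],[0,0,2,0,0,0,100],[0,0,2,0,0,0,100],[0,0,2,0,0,0,100]]]'
python3 - <<'E'
from h import *
plan([.5615,.2606,.010],94.8)
im=bot.camera("top");cv2.imwrite("pics/push0.png",cv2.resize(im[130:270,190:370],None,fx=4,fy=4,interpolation=cv2.INTER_CUBIC)[:,:,::-1])
E
```

```text
time: 4.0
ee_pos: [0.5723, 0.2523, 0.0195]
tcp_rot: [179.8, 0.0, 93.5]
wrist_force: [-0.2, -0.5, 0.4]
opening: 0.0848
t 4.0 n 1 d mm [-10.8   8.3  -9.5] ang [ 0.23  0.05 -1.25]
[0.89, -1.03, 0.95, 0.004, 0.001, -0.022, 100]
```

View pics/push0.png

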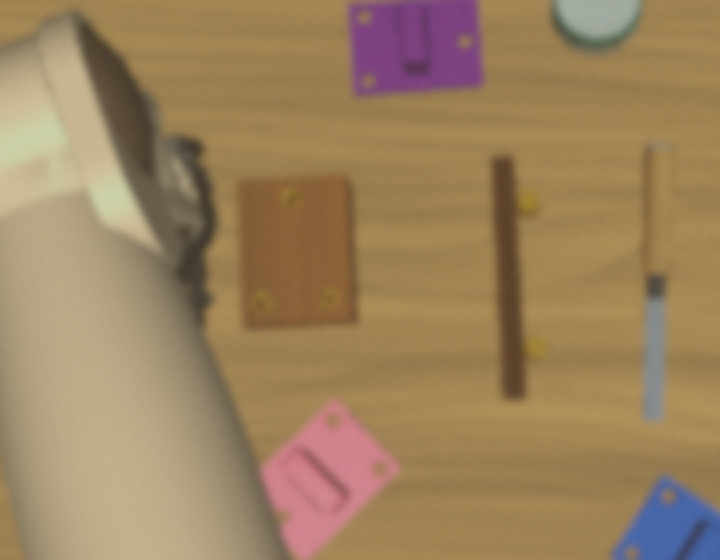

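The gripper stands clear behind the block, with the block's edges at crop x 240–355 and the stop at 507. Block and stop are nearly parallel. I'll centre the tool and push.

```bash
python3 -m pendant '[[[0,-0.9,0.9,0.004,0.001,-0.022,100],[-1,0,0,0,0,0,100],[-1,0,0,0,0,0,100],[-1.5,0,0,0,0,0,100],[-1.5,0,0,0,0,0,100]]]'
python3 -m pendant '[[[-1.5,0,0,0,0,0,100],[-1.5,0,0,0,0,0,100],[-1.5,0,0,0,0,0,100],[-1,0,0,0,0,0,100],[-0.6,0,0,0,0,0,100]]]'
python3 -c "
from h import *
o=bot.get_obs();d=o['ee_pos'][:2]-[.554,-.0005];c,s=np.cos(.083),np.sin(.083);print(d[0]*c+d[1]*s,-d[0]*s+d[1]*c)"
```

```text
time: 4.47
ee_pos: [0.5646, 0.2001, 0.0059]
tcp_rot: [-179.6, 0.1, 95.1]
wrist_force: [0.1, 1.8, -1.3]
opening: 0.0853
time: 4.88
ee_pos: [0.5732, 0.1312, 0.0123]
tcp_rot: [180.0, -0.0, 94.8]
wrist_force: [-0.3, 1.1, -2.0]
opening: 0.0853
0.030025067467308666 0.12963822179571685
```

```bash
python3 -m pendant '[[[-0.6,0,0,0,0,0,100],[-0.5,0,0,0,0,0,100],[-0.4,0,0,0,0,0,100],[-0.3,0,0,0,0,0,100],[-0.3,0,0,0,0,0,100]]]'
python3 -m pendant '[[[-0.3,0,0,0,0,0,100],[-0.3,0,0,0,0,0,100],[-0.3,0,0,0,0,0,100]]]'
python3 -c "
from h import *
o=bot.get_obs();d=o['ee_pos'][:2]-[.554,-.0005];c,s=np.cos(.083),np.sin(.083);print(d[0]*c+d[1]*s,-d[0]*s+d[1]*c)"
```

```text
time: 5.3
ee_pos: [0.5754, 0.1154, 0.0151]
tcp_rot: [179.8, -1.1, 94.9]
wrist_force: [-3.2, 18.9, 0.0]
opening: 0.0853
time: 5.55
ee_pos: [0.5752, 0.1159, 0.0159]
tcp_rot: [179.8, -2.1, 95.2]
wrist_force: [-3.2, 16.6, -0.0]
opening: 0.0853
0.03080511883742596 0.11425095041095447
```

```bash
python3 -m pendant '[[[-0.4,0,0,0,0.02,0,100],[-0.4,0,0,0,0.01,0,100]]]'
python3 - <<'E'
from h import *
out=[]
for c,(r0,r1,c0,c1) in dict(top=(140,240,260,360),scene=(170,270,270,370)).items():
    im=bot.camera(c);out.append(cv2.resize(im[r0:r1,c0:c1],None,fx=4,fy=4,interpolation=cv2.INTER_CUBIC))
cv2.imwrite("pics/push1.png",np.hstack(out)[:,:,::-1])
E
```

```text
time: 5.72
ee_pos: [0.575, 0.1169, 0.0167]
tcp_rot: [179.8, -4.8, 95.5]
wrist_force: [-4.8, 24.2, 1.9]
opening: 0.0852
```

View pics/push1.png

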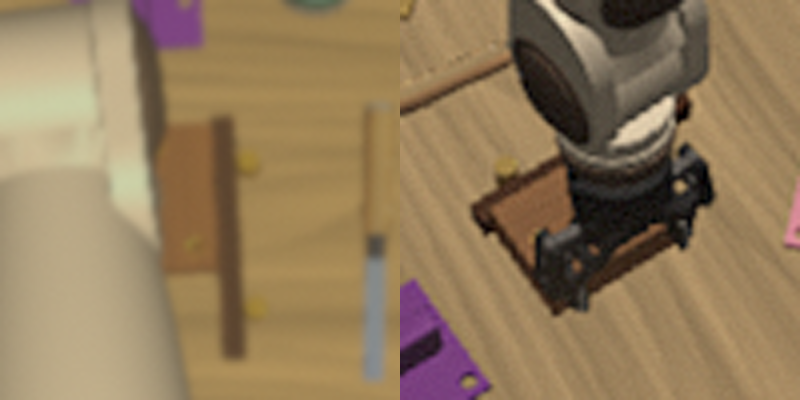

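The block sits against the stop along its whole visible edge (top-crop x≈215, both ends). I'll back off, rise, and head for the plate.

```bash
python3 -m pendant '[[[1,0,0,0,0,0,100],[1.5,0,0,0,-0.08,0,100],[0,0,-2.5,0,0,0,100],[0,0,-4,0,0,0,100],[0,0,-4,0,0,0,100]]]'
python3 -c "
from h import *
print(bot.get_obs()['q'])
plan([.4445,-.313,.13],132.7)"
```

```text
time: 6.23
ee_pos: [0.5675, 0.144, 0.1179]
tcp_rot: [-179.3, 0.1, 95.7]
wrist_force: [1.4, 0.3, 0.7]
opening: 0.0852
[14.2182  9.7384  2.7915 83.7155  0.0351 98.5109]
t 6.2333 n 12 d mm [-123.  -457.    12.1] ang [ -0.66  -0.15 -36.99]
[-3.69, -1.4, -0.08, -0.001, -0.0, -0.054, 100]
[-3.61, -1.6, -0.08, -0.001, -0.0, -0.054, 100]
[-3.52, -1.79, -0.08, -0.001, -0.0, -0.054, 100]
[-3.41, -1.97, -0.08, -0.001, -0.0, -0.054, 100]
[-3.3, -2.15, -0.08, -0.001, -0.0, -0.054, 100]
[-3.18, -2.33, -0.09, -0.001, -0.0, -0.054, 100]
[-3.05, -2.5, -0.09, -0.001, -0.0, -0.054, 100]
[-2.91, -2.66, -0.09, -0.001, -0.0, -0.054, 100]
[-2.77, -2.81, -0.09, -0.001, -0.0, -0.054, 100]
[-2.61, -2.95, -0.09, -0.001, -0.0, -0.054, 100]
[-2.45, -3.09, -0.1, -0.001, -0.0, -0.054, 100]
[-2.28, -3.22, -0.1, -0.001, -0.0, -0.054, 100]
```

```bash
python3 -m pendant '[[[-3.7,-1.4,-0.2,0,0,-0.054,100],[-3.6,-1.6,-0.2,0,0,-0.054,100],[-3.5,-1.8,-0.1,0,0,-0.054,100],[-3.4,-2,-0.1,0,0,-0.054,100],[-3.3,-2.2,-0.1,0,0,-0.054,100]]]'
python3 -m pendant '[[[-3.2,-2.3,-0.1,0,0,-0.054,100],[-3,-2.5,-0.1,0,0,-0.054,100],[-2.9,-2.7,-0.1,0,0,-0.054,100],[-2.8,-2.8,-0.1,0,0,-0.054,100],[-2.6,-3,-0.1,0,0,-0.054,100]]]'
python3 - <<'E'
from h import *
plan([.4445,-.313,.13],132.7)
o={}
for c in("top","scene"):
    bot.camera(c); o[c]=marks(c,"block_hole0")
ms={c:mask(c,"stop",p) for c,p in(("scene",(316,209)),("top",(318,199)))}
fs=fitmask("stop",ms,[.554,-.001,.083]); print("stop",fs)
near=lambda c:proj(c,[[.562,.056,.03]])[0]
mb={c:mask(c,"block",near(c)) for c in o}
fb=fitmask("block",mb,[.562,.056,.083]); print("block",fb,[fitmask("block",{c:mb[c]},[.562,.056,.083])[0] for c in mb])
print("holes",fitpts(HB,o,fb[0]))
out=[]
for c in("top","scene"):
    im=bot.camera(c);u,v=np.int32(proj(c,[[.56,.04,.03]])[0]);out.append(cv2.resize(im[v-40:v+40,u-40:u+40],None,fx=5,fy=5,interpolation=cv2.INTER_CUBIC)); print(c,u-40,v-40)
cv2.imwrite("pics/block2.png",np.hstack(out)[:,:,::-1])
E
```

```text
time: 6.65
ee_pos: [0.5214, -0.0442, 0.1375]
tcp_rot: [179.7, 0.2, 112.6]
wrist_force: [0.9, -0.6, 0.7]
opening: 0.0852
time: 7.07
ee_pos: [0.4725, -0.2446, 0.1454]
tcp_rot: [179.7, 0.7, 129.1]
wrist_force: [0.2, 0.3, 0.1]
opening: 0.0853
t 7.0667 n 2 d mm [-28.  -68.4 -15.4] ang [ 0.25  0.66 -3.6 ]
[-1.76, -3.24, 0.77, 0.002, 0.006, -0.031, 100]
[-1.66, -3.3, 0.77, 0.002, 0.006, -0.031, 100]
stop (array([ 0.5558, -0.0015,  0.0755]), np.float64(487.08235294117645))
block (array([0.5829, 0.0592, 0.078 ]), np.float64(173.8862745098039)) [array([0.5835, 0.061 , 0.0831]), array([0.5819, 0.0552, 0.0933])]
holes (array([0.584 , 0.0632, 0.0881]), 6, array([ 0.7,  1. , -1.6, -0.4,  2.9, -1.9,  0.9, -0.7,  0.1,  0.8, -0. ,
        0.3]))
top 265 156
scene 279 177
```

View pics/block2.png

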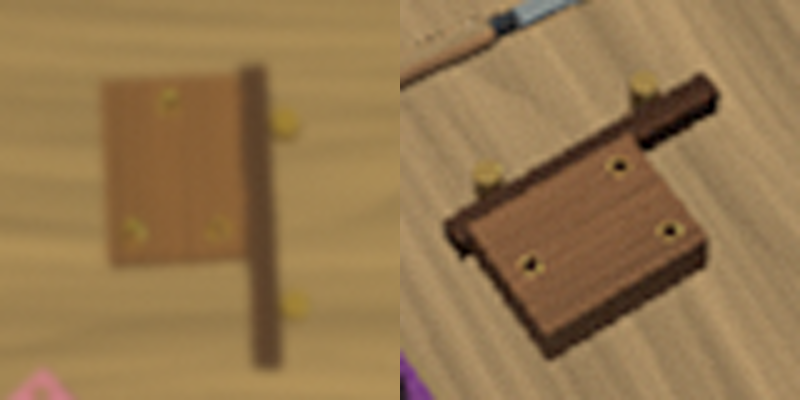

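The block is flush along the stop, with no gap in either view. Its brass holes are at scene px (322.4,209.6), (332.6,222.6) and (304.8,229.2). Now to grasp.

```bash
python3 -m pendant '[[[-1.8,-3.2,0.7,0,0.006,-0.031,100],[-1.6,-3.2,0.7,0,0.006,-0.031,100],[0,0,0.5,0,0,0,100]]]'
python3 - <<'E'
from h import *
B={"scene":np.array([[322.4,209.6],[332.6,222.6],[304.8,229.2]]),"top":np.array([[298.4,175.4],[291.6,201.8],[308.2,201.2]])}
print(fitpts(HB,B,[.583,.057,.083]),[fitpts(HB,{c:B[c]},[.583,.057,.083])[0] for c in B])
plan([.4445,-.313,.07],132.7)
o=bot.get_obs();print(o["q"])
out=[]
for c in("top","scene"):
    im=bot.camera(c);u,v=np.int32(proj(c,[[.4445,-.313,.03]])[0]);out.append(cv2.resize(im[v-40:v+40,u-40:u+40],None,fx=5,fy=5,interpolation=cv2.INTER_CUBIC)); print(c,u-40,v-40)
cv2.imwrite("pics/grasp0.png",np.hstack(out)[:,:,::-1])
E
```

```text
time: 8.02
ee_pos: [0.4475, -0.3096, 0.1269]
tcp_rot: [179.7, 0.1, 133.1]
wrist_force: [0.0, 0.4, 0.1]
opening: 0.0851
(array([0.5819, 0.0588, 0.0832]), 6, array([-0.2,  0.5, -0. ,  0.5, -0.1,  0.8, -0. ,  0.4,  0.7,  0. ,  0.6,
        0.7])) [array([0.5806, 0.057 , 0.0796]), array([0.583 , 0.0603, 0.085 ])]
t 8.0167 n 2 d mm [ -3.   -3.4 -56.9] ang [0.33 0.09 0.36]
[-0.02, -0.24, 2.84, 0.003, 0.001, 0.003, 100]
[-0.02, -0.23, 2.85, 0.003, 0.001, 0.003, 100]
[-34.8351   3.1988  -3.3413  83.3044   0.3037  12.1097]
top 373 194
scene 260 88
```

View pics/grasp0.png

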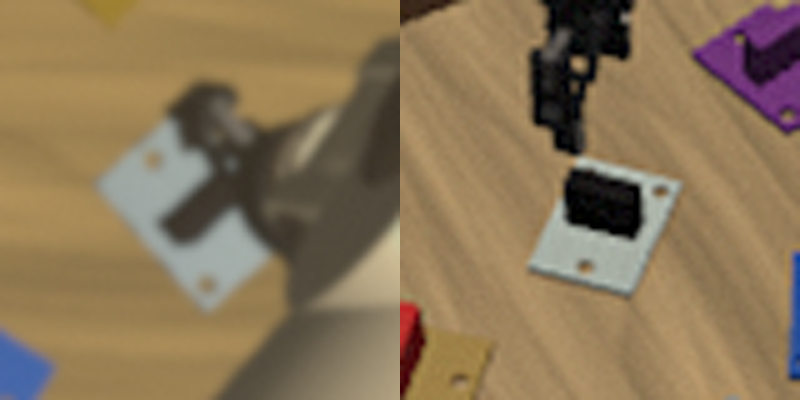

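The open fingers straddle the black grip correctly. Descend.

```bash
python3 -m pendant '[[[0,-0.2,2.8,0.003,0,0.003,100],[0,-0.2,2.8,0.002,0,0.003,100],[0,0,2.5,0,0,0,100],[0,0,1.5,0,0,0,100],[0,0,0.3,0,0,0,100]]]'
python3 -c "
from h import *
plan([.4445,-.313,.014],132.7,1)"
```

```text
time: 8.53
ee_pos: [0.4488, -0.3069, 0.0278]
tcp_rot: [179.8, 0.3, 132.6]
wrist_force: [-0.7, 0.1, -0.5]
opening: 0.0853
t 8.5333 n 1 d mm [ -4.3  -6.1 -13.8] ang [ 0.22  0.33 -0.1 ]
[-0.15, -0.74, 1.38, 0.004, 0.006, -0.002, 100]
```

```bash
python3 -m pendant '[[[-0.2,-0.7,1,0.004,0.006,0,100],[0,-0.3,0.4,0,0,0,100],[0,0,0.1,0,0,0,60]]]' 60
python3 -m pendant '[[[0,0,0,0,0,0,10],[0,0,0,0,0,0,10],[0,0,0,0,0,0,10],[0,0,0,0,0,0,10],[0,0,0,0,0,0,10]]]' 60
```

```text
time: 8.78
ee_pos: [0.4436, -0.3143, 0.013]
tcp_rot: [-180.0, -0.0, 132.7]
wrist_force: [0.4, 0.1, -0.3]
opening: 0.0752
time: 9.2
ee_pos: [0.4452, -0.3155, 0.0164]
tcp_rot: [179.9, 0.2, 132.7]
wrist_force: [0.1, 0.3, -1.1]
opening: 0.0211
```

```bash
python3 -m pendant '[[[0,0,0,0,0,0,10],[0,0,0,0,0,0,10],[0,0,-1,0,0,0,10],[0,0,-2.5,0,0,0,10],[0,0,-3,0,0,0,10]]]' 80
python3 -m pendant '[[[0,0,-3,0,0,0,10],[0,0,-2,0,0,0,10],[0,0,0,0,0,0,10]]]'
python3 -c "
from h import *
plan([.572,.045,.13],94.8,14,g=10)"
```

```text
time: 9.62
ee_pos: [0.4415, -0.3129, 0.0774]
tcp_rot: [-179.9, -0.4, 132.7]
wrist_force: [0.4, -0.1, -1.8]
opening: 0.0211
time: 9.87
ee_pos: [0.4426, -0.3136, 0.1366]
tcp_rot: [-180.0, -0.1, 132.7]
wrist_force: [-0.1, -0.6, -1.9]
opening: 0.0212
t 9.8667 n 14 d mm [129.4 358.6  -6.6] ang [-0.05 -0.08 37.89]
[1.26, 2.42, 0.05, -0.0, -0.0, 0.047, 10]
[1.37, 2.35, 0.05, -0.0, -0.0, 0.047, 10]
[1.48, 2.29, 0.05, -0.0, -0.0, 0.047, 10]
[1.58, 2.21, 0.05, -0.0, -0.0, 0.047, 10]
[1.69, 2.14, 0.05, -0.0, -0.0, 0.047, 10]
[1.79, 2.05, 0.05, -0.0, -0.0, 0.047, 10]
[1.88, 1.97, 0.05, -0.0, -0.0, 0.047, 10]
[1.97, 1.88, 0.05, -0.0, -0.0, 0.047, 10]
[2.06, 1.78, 0.05, -0.0, -0.0, 0.047, 10]
[2.14, 1.68, 0.05, -0.0, -0.0, 0.047, 10]
[2.22, 1.58, 0.05, -0.0, -0.0, 0.047, 10]
[2.29, 1.47, 0.05, -0.0, -0.0, 0.047, 10]
[2.36, 1.36, 0.05, -0.0, -0.0, 0.047, 10]
[2.42, 1.25, 0.05, -0.0, -0.0, 0.047, 10]
```

Plate's weight (1.9 N) is on the wrist and the fingers hold at 21 mm, so it is lifted.

```bash
python3 -m pendant '[[[1.2,2.4,0,0,0,0.047,10],[1.4,2.3,0,0,0,0.047,10],[1.5,2.3,0,0,0,0.047,10],[1.6,2.2,0,0,0,0.047,10],[1.7,2.1,0,0,0,0.047,10]]]'
python3 -m pendant '[[[1.8,2,0,0,0,0.047,10],[1.9,2,0,0,0,0.047,10],[2,1.9,0,0,0,0.047,10],[2.1,1.8,0,0,0,0.047,10],[2.1,1.7,0,0,0,0.047,10]]]'
python3 -m pendant '[[[2.2,1.6,0,0,0,0.047,10],[2.3,1.5,0,0,0,0.047,10],[1.8,1.1,0,0,0,0.047,10]]]'
python3 -c "
from h import *
plan([.583,.058,.13],94.8,g=10)"
```

```text
time: 10.28
ee_pos: [0.4884, -0.1863, 0.1369]
tcp_rot: [-180.0, 0.1, 118.3]
wrist_force: [0.8, -0.1, -1.0]
opening: 0.0208
time: 10.7
ee_pos: [0.5369, -0.0516, 0.1336]
tcp_rot: [-179.8, 0.0, 104.1]
wrist_force: [-0.1, -0.7, -2.3]
opening: 0.0211
time: 10.95
ee_pos: [0.5656, 0.0234, 0.1312]
tcp_rot: [-179.6, 0.0, 95.6]
wrist_force: [0.6, -0.5, -2.4]
opening: 0.0212
t 10.95 n 1 d mm [17.4 34.6 -1.2] ang [-0.35  0.01  0.81]
[3.27, 2.08, 0.11, -0.006, 0.0, 0.014, 10]
```

```bash
python3 -m pendant '[[[2,1.2,0.5,-0.006,0,0.014,10],[1,0.7,1,0,0,0,10],[0,0,0.5,0,0,0,10],[0,0,0,0,0,0,10]]]'
python3 - <<'E'
from h import *
print(bot.get_obs()["ee_pos"],bot.get_obs()["tcp_rot"])
p=bot.get_obs()["ee_pos"]
out=[]
for c in("top","scene"):
    im=bot.camera(c);cv2.imwrite(f"pics/raw_{c}.png",im[:,:,::-1]);u,v=np.int32(proj(c,[p])[0]);out.append(cv2.resize(im[v-40:v+40,u-40:u+40],None,fx=5,fy=5,interpolation=cv2.INTER_CUBIC)); print(c,u-40,v-40)
cv2.imwrite("pics/over0.png",np.hstack(out)[:,:,::-1])
s0=[p[0],p[1],np.radians(4.8)]; z=p[2]-.016
o={c:marks(c,"plate_hole0") for c in("scene","top")}
for c in o: print(c,o[c].round(1).tolist(),proj(c,place(s0,HP,z)).round(1).tolist())
E
```

```text
time: 11.28
ee_pos: [0.5821, 0.0607, 0.1068]
tcp_rot: [-179.8, -0.0, 94.9]
wrist_force: [-0.7, 0.2, -1.8]
opening: 0.021
[0.5821 0.0607 0.1068] [-179.8038   -0.0137   94.9456]
top 257 145
scene 275 172
scene [[261.9, 251.4], [326.8, 201.1], [370.8, 225.9], [337.7, 161.0], [302.9, 221.6], [398.6, 227.7], [293.4, 261.3], [371.9, 215.9], [348.6, 141.4], [271.0, 275.8], [334.3, 213.2], [357.0, 161.0]] [[332.9, 214.5], [322.5, 201.3], [304.1, 221.6]]
top [[357.9, 252.3], [446.3, 291.1], [417.9, 288.2], [425.1, 304.4], [347.1, 268.7], [378.0, 276.4]] [[289.4, 200.1], [307.6, 199.1], [297.2, 172.7]]
```

View pics/over0.png

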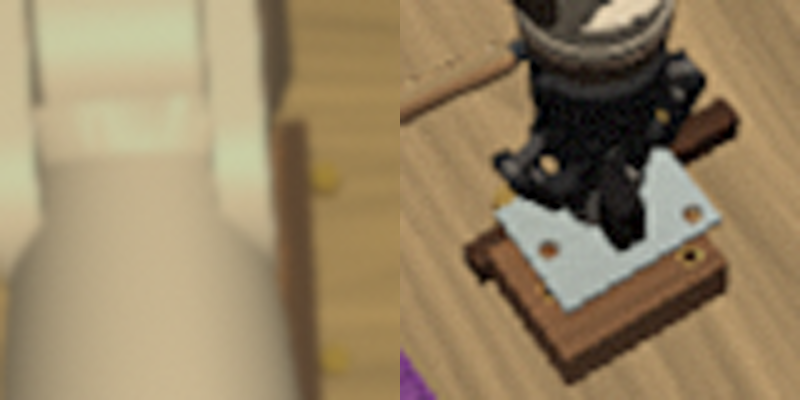

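Scene crop: plate holes are at (333.2,214.4) and (304.4,221.2), within 0.5 px of where a plate centred on the TCP would show. I'll refine both plate and block from the same camera with subpixel centroids.

```bash
cat > cen.py <<'E'
from h import *
def cen(img,x,y,r=9,dark=True):
    g=img[y-r:y+r+1,x-r:x+r+1].astype(float).mean(2); w=np.clip(np.median(g)-15-g,0,None)
    Y,X=np.mgrid[y-r:y+r+1,x-r:x+r+1]; return np.array([(w*X).sum(),(w*Y).sum()])/w.sum()
def full(p,x0,y0): return (p-[400,0]+.5)/5-.5+[x0,y0]
E
python3 - <<'E'
from cen import *
b=cv2.imread("pics/block2.png");o=cv2.imread("pics/over0.png")
ub=np.array([full(cen(b,*q),279,177) for q in((670,230),(531,263),(619,165))]);print(ub)
up=np.array([full(cen(o,*q),275,172) for q in((693,214),(549,248))]);print(up)
st=bot.get_obs();p=st["ee_pos"];z=p[2]-.016
# block: holes 0.. order free; fit
fb=fitpts(HB,{"scene":ub},[.582,.058,.083]);print("block",fb)
fp=fitpts(HP,{"scene":up},[p[0],p[1],.083],z);print("plate",fp)
print("plate-tcp",fp[0][:2]-p[:2],"tool yaw-90",np.radians(st["tcp_rot"][2]-90))
E
```

```text
[[332.5053 222.7295]
 [304.7008 229.4724]
 [322.524  209.7769]]
[[332.416  214.2038]
 [304.2865 221.3289]]
block (array([0.581 , 0.0576, 0.0779]), 3, array([-0.,  0., -0., -0.,  0., -0.]))
plate (array([0.5826, 0.0607, 0.0941]), 2, array([ 0.3, -0.1, -0.3,  0.1]))
plate-tcp [-0.      0.0011] tool yaw-90 0.0839272300619488
```

```bash
python3 -c "
from h import *
plan([.581,.057,.072],94.7,3,g=10)"
```

```text
t 11.4833 n 3 d mm [ -1.7  -2.6 -37.1] ang [-0.03 -0.02  0.11]
[-0.08, -0.06, 1.24, -0.0, -0.0, 0.001, 10]
[-0.08, -0.06, 1.24, -0.0, -0.0, 0.001, 10]
[-0.08, -0.06, 1.24, -0.0, -0.0, 0.001, 10]
```

```bash
python3 -m pendant '[[[-0.1,-0.1,1,0,0,0.002,10],[-0.1,-0.1,1,0,0,0,10],[0,0,0.5,0,0,0,10],[0,0,0,0,0,0,10]]]'
python3 -c "
from h import *
plan([.581,.057,.071],94.7,1,g=10)
for i in range(4):
  bot.camera('scene'); o=bot.get_obs(); print(o['ee_pos'],o['tcp_rot'],o['wrist_force'])"
```

```text
time: 11.82
ee_pos: [0.5808, 0.0546, 0.0831]
tcp_rot: [179.9, -0.0, 94.5]
wrist_force: [-0.6, -0.1, -1.4]
opening: 0.0215
t 11.8167 n 1 d mm [  0.2   2.4 -12.1] ang [ 0.1 -0.  -0.2]
[0.24, 0.04, 1.21, 0.002, -0.0, -0.004, 10]
[0.5808 0.0546 0.0835] [179.8936   0.0019  94.4997] [-0.1254 -0.4092 -2.319 ]
[0.5811 0.0548 0.0841] [179.8534  -0.0043  94.5118] [-0.0977  0.131  -2.1521]
[0.5814 0.055  0.0846] [179.8069  -0.0063  94.5241] [ 0.0863  0.3978 -1.6364]
[0.5817 0.0552 0.085 ] [179.7747  -0.0101  94.5343] [ 0.8178 -0.3133 -2.2811]
```

```bash
python3 -m pendant '[[[0.2,-0.05,0.8,0.003,0,-0.003,10],[0,0,0.4,0,0,0,10],[0,0,0,0,0,0,10],[0,0,0,0,0,0,10],[0,0,0,0,0,0,10]]]'
python3 - <<'E'
from h import *
for i in range(6): bot.camera('scene'); print(bot.get_obs()['ee_pos'])
plan([.581,.057,.071],94.7,1,g=10)
p=bot.get_obs()["ee_pos"]
im=bot.camera("scene");u,v=304+10,172+45
print(u-40,v-40);cv2.imwrite("pics/low0.png",np.hstack([np.zeros((400,400,3),np.uint8),cv2.resize(im[v-40:v+40,u-40:u+40],None,fx=5,fy=5,interpolation=cv2.INTER_CUBIC)[:,:,::-1]]))
E
```

```text
time: 12.43
ee_pos: [0.5815, 0.0578, 0.0724]
tcp_rot: [179.9, -0.0, 94.8]
wrist_force: [-0.6, 0.3, -1.9]
opening: 0.0212
[0.5815 0.0578 0.0724]
[0.5816 0.0577 0.0726]
[0.5816 0.0577 0.0727]
[0.5816 0.0577 0.0727]
[0.5817 0.0577 0.0727]
[0.5817 0.0577 0.0727]
t 12.7333 n 1 d mm [-0.7 -0.7 -1.7] ang [ 0.14 -0.01  0.05]
[-0.06, -0.07, 0.17, 0.002, -0.0, 0.001, 10]
274 177
```

View pics/low0.png

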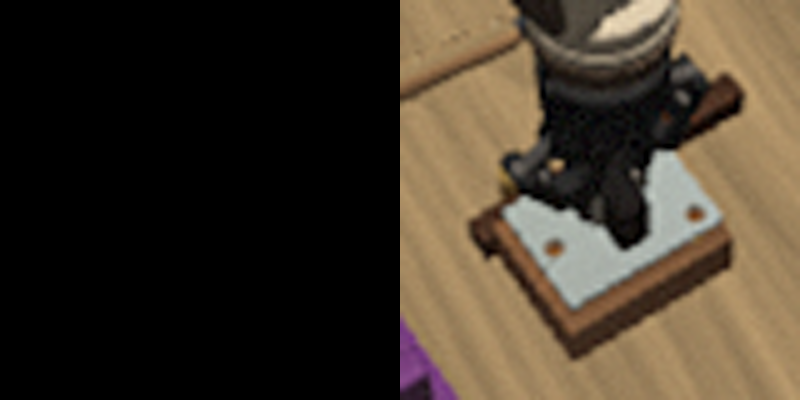

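Run:
```python
from cen import *
o=cv2.imread("pics/low0.png")
up=np.array([full(cen(o,*q),274,177) for q in((695,214),(553,248))])
st=bot.get_obs();p=st["ee_pos"];yw=np.radians(st["tcp_rot"][2]-90);z=p[2]-.0165
P=lambda q:proj("scene",place([q[0],q[1],yw],HP[[0,2]],z))
r=least_squares(lambda q:(P(q)-up).ravel(),p[:2],x_scale=.01)
print(up,"plate",r.x,"res",r.fun,"tcp",p,yw)
# free-yaw & brown-hole detection cross-check by network
m=marks("scene","plate_hole0");print([m[np.hypot(*(m-u).T).argmin()].round(1) for u in up])
B=cv2.imread("pics/block2.png")
for s in([.581,.0576,.078],[.581,.0576,.083]): # expected block corners, in the low0 crop px
  print(((proj("scene",place(s,box(-60,60,-45,45,40,40)[::2]))-[274,177]+.5)*5-.5+[400,0]).round(0).tolist())
print("plate corners",((proj("scene",place([*r.x,yw],box(-55,55,-40,40,6,6)[::2],z))-[274,177]+.5)*5-.5+[400,0]).round(0).tolist())
```

```text
[[332.5339 219.292 ]
 [304.4191 226.0387]] plate [0.5811 0.0575] res [-0.0021 -0.0779  0.0021  0.0766] tcp [0.5817 0.0577 0.0727] 0.08293391198558303
[array([335.6, 218.4]), array([300.7, 229.3])]
[[654.0, 133.0], [734.0, 237.0], [493.0, 225.0], [570.0, 334.0]]
[[653.0, 133.0], [734.0, 236.0], [493.0, 226.0], [571.0, 334.0]]
plate corners [[650.0, 124.0], [723.0, 217.0], [501.0, 210.0], [572.0, 308.0]]
```

Plate fits at (581.1, 57.5) mm against the block's (581.0, 57.6) mm, with yaw 0.083 against about 0.08. The gap is about 16 mm, the plate is level, and the pose has settled. Handing in.

```bash
python3 -c "
from h import *
bot.camera('scene');o=bot.get_obs();print(o['time'],o['ee_pos'],o['tcp_rot'],o['opening'],o['wrist_force']);print(bot.job_done())"
```

```text
12.8833 [0.5816 0.0576 0.0726] [179.8706  -0.0106  94.7508] 0.02125841610704006 [ 0.5176  0.1309 -1.9732]
the job is handed in; nothing more can be done
None
```

I slid the block along the bench with the open fingers until it sat flush against the stop. I then picked up the aluminium plate by its black grip and handed in at 12.9 s while still holding it over the block.

**Alignment:** in the scene camera the plate and block centres agree to about 0.2 mm. The plate is level to about 0.1°, and its yaw is 0.083 rad against about 0.08 rad for the block. Only two of the plate's three holes showed in that view; the third was hidden behind a finger.

**Height and grip:** the plate's underside is about 16 mm above the block, worked out from the tool height rather than seen directly. The fingers were still holding at 21 mm with the plate's 2 N on the wrist.

**Checks that disagreed:**
- **Camera offset:** the two cameras differ by 3–6 mm in y. I aligned plate and block in the same camera so that this cancels.
- **Flush contact:** a rough outline fit of the stop left the block about 3 mm short of flush. I trusted the 24 N contact force and the pictures, which show no gap.
- **Hole detector:** the network's hole marks were off by 3–5 px, so I used hole centroids from the picture instead.

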